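# Close up a sectional cutting board and snap its seam cap on

## Task

Slide the loose cutting-board section up against the fixed section until the gap between them is fully closed along the whole seam. Then pick up the white top-hat-shaped snap cap and press it down over the steel stud until it clicks, and keep pressing until its brim is fully down on the board. Finish while still holding the cap firmly pressed down with the gripper; leave the ramekin, the spice jar and the tub alone.

Things in the scene. Friction and masses are not known exactly. Their poses are not given: they have to be found in the camera images.
- fixed_board: the fixed wooden board section, screwed to the table: 200 (its x) by 120 (its y) by 20 mm thick, carrying a steel stud. Origin at the centre of its underside, on the table; z up. Its -y side face (60 mm from the origin) is the seam side, where the loose section belongs. It never moves.
- stud_foot (a point): point on the fixed board's top face (20 mm above the table), on the axis of the upright steel stud, 16 mm inside the seam side, midway along it; axes as the fixed board. The stud is 16 mm across and rises 24 mm above the board, its top 5 mm tapering to 8 mm across.
- stud_top (a point): top of the stud, 24 mm above stud_foot. Four sprung bumps round the stud, centred 10.5 mm above the board, span 25 mm and yield inward: resistance starts with the cap's brim about 15 mm above the board, peaks at about 6 to 12 N, drops away (the click), then the cap goes on freely until its brim meets the board. Up to 25 N may be used.
- seam_mid (a point): middle of the top edge of the fixed board's seam side (20 mm above the table); same axes as the fixed board, so -y points out to the loose section
- loose_board: the loose wooden section, 200 (its x) by 120 (its y) by 18 mm thick, about 0.35 kg, flat on the table on the -y side of the fixed board, 25 to 60 mm from it, turned up to 0.13 rad. It can be pushed along the table. Origin at the centre of its underside; its +y side face (60 mm from the origin) goes against the fixed board. Its top lies 2 mm lower than the fixed board's.
- loose_corner_a (a point): top corner of the loose board at the -x end of its +y side face (the face that goes against the fixed board)
- loose_corner_b (a point): top corner of the loose board at the +x end of its +y side face
- cap: the snap cap, a white plastic hollow top hat standing brim down on the table, 40 g: round brim 60 mm across and 5 mm thick, with a closed round crown 32 mm across on it, 34 mm high in all. Origin at the centre of the brim's underside, z up. Round, so its yaw does not matter. Grip it by the crown from above; fingertips may push on the brim.
- cap_top (a point): centre of the flat top of the cap's crown, 34 mm above the brim's underside. The cap's mouth, in the brim, is 21 mm across and 5 mm deep, widening to 26 mm above; the hollow is 30 mm deep in all.
- ramekin: bystander: small white ceramic ramekin, open, 66 mm across and 36 mm high; origin at the centre of its underside
- spice_jar: bystander: amber glass spice jar with a steel lid, 52 mm across and 60 mm high; origin at the centre of its underside
- tub: bystander: open white plastic tub, 110 by 110 by 70 mm high, on the robot's far right; origin at the centre of its underside
Mind the look-alikes: they are no part of the job. What is meant by the loose_board is not pink, purple or red, and is the larger of those in its own colour.

How it is judged:
By the outcome, as a careful person would: the job done as asked, in the order asked, and still so for the second after the job is handed in, while the arm keeps its last pose, push and grip.
It also fails if it takes over 64 s, if anything falls off the work surface, if the arm or the gripper's body presses on something with over 40 N, if the wrist force passes 120 N, or if a joint passes its speed limit or range.

## Robot

A 6-joint arm with a two-finger parallel gripper is mounted at the origin on the work surface. World frame = base frame: x ahead of the robot, y to its left, z up, the work surface at z = 0. Lengths are in mm, angles in rad, forces in N, time in s.
With the tool pointing down it reaches from about 275 to 750 mm from the base axis. Payload 10.2 kg.
Tool frame: the origin (TCP) lies at the very end of the fingers, on their centre line; the grasp point (between the pads) lies 19 mm behind it; z points along the fingers, y is the line along which they close (so a half turn about z gives the same grasp; the last joint's range is limited). The gripper opens to 85 mm and grips with 20 to 120 N. Pads are 22 mm wide; open, the fingers measure 114 mm over their backs; the gripper's body (76 mm by 85 mm) begins 54 mm behind the grasp point. The pads swing forward as they close: fully open they stand 13 mm farther back than shut.
Start: joints at [0.999, 0.313, 1.498, -0, 1.331, -0.223], TCP at [179.442, 493.388, 231.294] pointing down, gripper open.
Joint ranges: [-2.94, 2.94], [-0.97, 2.17], [0.19, 2.56], [-1.23, 4.37], [0.02, 3.11], [-2.88, 2.88]. Speed limits (rad/s): [2.39, 2.39, 3.01, 3.14, 3.14, 3.14].

## Interface

Orientations are given as a unit quaternion [w, x, y, z].
In Python, from rig import ctrl gives the robot as it stands.
- The arm moves only by the tool step_arm, never from a script. Its argument "increments" is a list of rows, each a list of 3 entries, a list of its own where there are three numbers: the shift along the tool's x, y, z in cm, then the turn, a rotation vector about the tool's x, y, z in degrees, then the opening in per cent of the stroke, from 0 (shut) to 100 (fully open). A call has 1 to 8 rows; each row is the pose to reach, as a shift and turn from the pose commanded when the call began, along the tool's axes at that moment; what a row does not reach only later rows make up. A row lasts 1/8 s, in which the tool goes at most 62.5 mm and 10.7 degrees, less where a joint would pass 70% of its speed; a pose out of reach is approached as far as the arm can. A call with a gripper value outside its range is refused whole. The fingers move at their own pace and stop on an object; "squeeze" is the grip in N (left out, the last holds). Time passes only in rows, so rows that repeat a pose let the fingers close. It gives the time, the measured TCP pose, the force, the opening and the grip force at its end, in the units of the state.
- ctrl.sense(): the state, without advancing time (a new reading comes with each control period).
- ctrl.capture(name): name is "scene" or "top" or "wrist"; returns a dict with "img" (480x640x3 uint8, red, green, blue), "fx", "fy", "cx", "cy" (pixels), "extrinsics" (4x4, takes a point from camera to world coordinates). Camera axes: x right, y down, z forward; pixel columns grow to the right and rows downward; lengths in mm; the calibration is good to about 2 mm. A picture is of the moment at which its call begins. There is no depth.
- ctrl.finish_job(): hands the job in; it is judged then, once.
The state is a dict: "time_s": time; "joints": joint angles; "dq": joint speeds; "tau": joint torques, N m; "eef_pos": TCP position; "ee_rot": TCP orientation; "force": force on the tool from outside, world axes, zero at the start; "wrist_torque": the same for the moment, N m; "grip_width": opening from 0.0 (shut) to 1.0 (fully open); "grip_force": force on a finger pad.
Only numpy, scipy, OpenCV 4.12 (cv2) and the standard library are available. Lean on these libraries where they do the work, as an engineer would, in place of code of your own. Each camera call takes 0.05 s, during which the arm holds its last target. There are 200 camera calls.

## Working session

There is one attempt and no reset: what is moved stays moved. The work goes in short steps, Python scripts to look and compute and a tool call to move; the robot and the scene stay as the last step left them, time stands still between calls to the robot, and variables do not carry over. Pictures are saved under pics/ and viewed, at most 10 in all, crops included, and the job is handed in when it is done.

Besides the shell and the picture viewer there is one more tool, called after "Request:" in YAML: its name, and indented under it one key for each argument. step_arm: Moves the arm, as the interface text tells. Its arguments: {"type":"object","properties":{"increments":{"type":"array"},"squeeze":{"type":"number"}},"required":["increments"]}

```bash
mkdir -p pics; cat > h.py <<'E'
import numpy as np, cv2
from rig import ctrl
def cap(n,f):
    c=ctrl.capture(n); cv2.imwrite('pics/'+f,c['img'][:,:,::-1]); np.savez('pics/'+f+'.npz',**{k:c[k] for k in c}); return c
def ray(c,u,v,z):
    E=np.array(c['extrinsics']); d=E[:3,:3]@np.array([(u-c['cx'])/c['fx'],(v-c['cy'])/c['fy'],1]); o=E[:3,3]
    return o+d*(z-o[2])/d[2]
def proj(c,p):
    E=np.array(c['extrinsics']); q=E[:3,:3].T@(np.array(p)-E[:3,3]); return q[0]/q[2]*c['fx']+c['cx'],q[1]/q[2]*c['fy']+c['cy']
E
python3 - <<'E'
from h import *
for n in('top','scene'):
    c=cap(n,n+'1.png'); print(n,c['fx'],c['cx'],c['cy'],np.round(c['extrinsics'],3).tolist())
print(ctrl.sense())
E
```

```text
top 591.2052442782909 315.84622095767713 250.4425355609981 [[-0.011, -0.998, 0.055, 473.438], [-1.0, 0.012, 0.004, -9.324], [-0.005, -0.055, -0.998, 1246.893], [0.0, 0.0, 0.0, 1.0]]
scene 511.6951298326498 328.19147268282865 235.3084254257277 [[-0.716, 0.513, -0.473, 1162.523], [0.698, 0.514, -0.499, 638.281], [-0.013, -0.688, -0.726, 1039.011], [0.0, 0.0, 0.0, 1.0]]
{'time_s': 0.1, 'joints': array([ 9.98604505e-01,  3.13400553e-01,  1.49832361e+00,  5.27061045e-06,
        1.33101428e+00, -2.23424556e-01]), 'dq': array([-5.54051826e-05, -4.34705709e-04, -2.28447479e-03,  1.38417282e-04,
       -7.73843514e-04,  1.33353823e-03]), 'tau': array([ 4.07067389e-03, -4.12898505e+01, -2.60138565e+01, -1.16202850e-04,
        3.05435853e-03, -1.23592545e-05]), 'eef_pos': array([179.31410266, 493.19554325, 230.8030933 ]), 'ee_rot': array([-2.24297954e-04,  1.73501741e-01,  9.84833396e-01, -5.27166302e-04]), 'force': array([-0.41999604, -0.2381713 ,  0.23449935]), 'wrist_torque': array([-0.03198234,  0.00629626, -0.0175223 ]), 'grip_force': 0.0, 'grip_width': 1.0003030587212456}
```

View pics/top1.png

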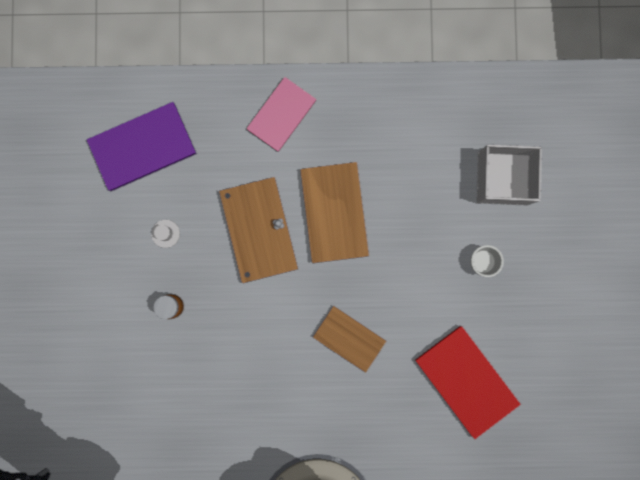

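View pics/scene1.png

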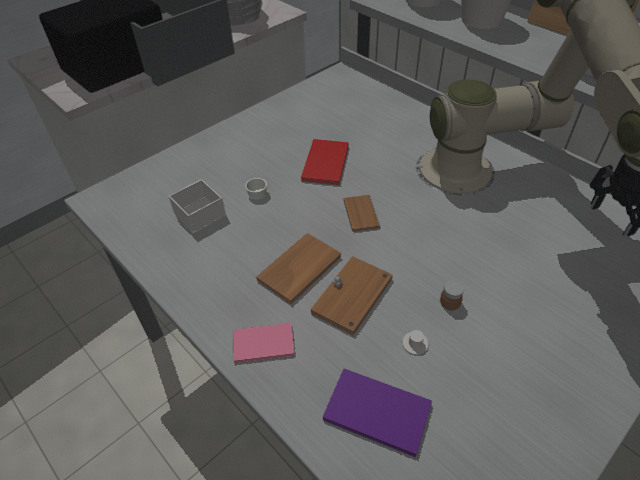

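The top view shows the fixed board around (258,230) with its stud at (278,224), and the loose board at (335,212). The cap is at (165,233), the jar at (168,307), the ramekin at (487,261) and the tub at (512,174). The small wooden piece at (350,338) is a look-alike.

```bash
python3 - <<'E'
from h import *
c=dict(np.load('pics/top1.png.npz')); im=c['img']; hsv=cv2.cvtColor(im,cv2.COLOR_RGB2HSV)
m=cv2.inRange(hsv,(5,80,40),(25,255,255)); m=cv2.morphologyEx(m,cv2.MORPH_OPEN,np.ones((3,3)))
for k in cv2.findContours(m,0,2)[0]:
    if cv2.contourArea(k)<800: continue
    r=cv2.minAreaRect(k); u=r[0][0]; z=20 if u<300 else 18
    P=np.array([ray(c,*q,z)[:2] for q in cv2.boxPoints(r)])
    print(r,'ctr',P.mean(0).round(1),'sides',np.linalg.norm(P[0]-P[1]).round(1),np.linalg.norm(P[1]-P[2]).round(1)); print(P.round(1).tolist())
    e=P[1]-P[0] if np.linalg.norm(P[1]-P[0])>np.linalg.norm(P[2]-P[1]) else P[2]-P[1]
    print('long dir',np.arctan2(e[1],e[0]))
print('stud top',ray(c,278,224,44)[:2])
w=cv2.inRange(hsv,(0,0,165),(180,40,255))
for k in cv2.findContours(w[180:330,130:220].copy(),0,2)[0]:
    if cv2.contourArea(k)>60:
        r=cv2.minEnclosingCircle(k); print(r,cv2.contourArea(k),ray(c,r[0][0]+130,r[0][1]+180,5)[:2],ray(c,r[0][0]+130,r[0][1]+180,34)[:2])
cv2.imwrite('pics/capcrop.png',cv2.resize(im[160:330,130:390,::-1],None,fx=3,fy=3,interpolation=cv2.INTER_CUBIC))
E
```

```text
((349.076904296875, 338.8846130371094), (63.23582458496094, 37.4422607421875), 33.6900634765625) ctr [357.9 -71. ] sides 77.2 130.2
[[362.7, 4.6], [426.3, -39.1], [353.0, -146.7], [289.8, -102.8]]
long dir -2.1689193120987285
((257.9117736816406, 229.64706420898438), (94.8314208984375, 57.238407135009766), 75.96376037597656) ctr [586.5 115.7] sides 119.7 198.6
[[669.1, 197.3], [696.9, 80.9], [503.8, 34.6], [476.4, 150.0]]
long dir -2.906267365460383
((334.06927490234375, 212.05386352539062), (94.39042663574219, 56.931941986083984), 82.87498474121094) ctr [621.7 -43.5] sides 119.5 198.2
[[713.5, 26.8], [727.0, -91.9], [529.9, -113.3], [516.6, 4.4]]
long dir -3.033595970078149
stud top [595.0022499  72.0663839]
((35.0, 53.5), 14.115694046020508) 501.0 [581.64035324 313.30446415] [579.11366348 305.77063133]
```

View pics/capcrop.png

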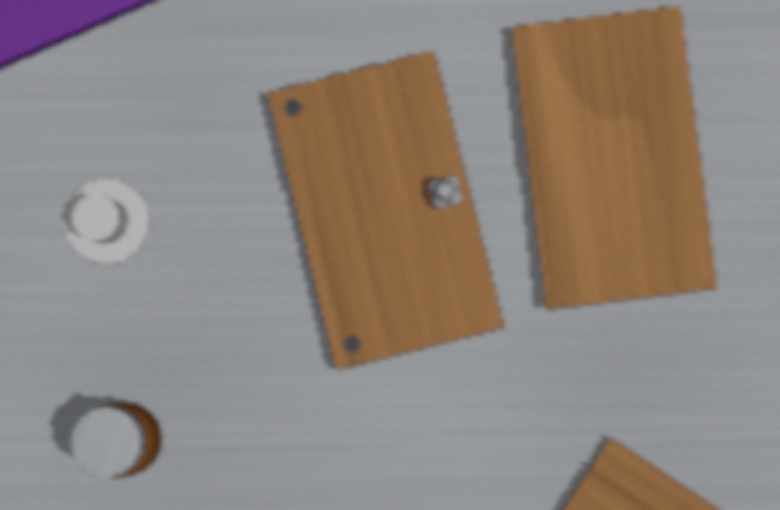

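```bash
cat >> h.py <<'E'
from scipy.spatial.transform import Rotation as Ro
def tgt(p,yaw=None):
    """yaw: desired world angle (deg) of tool y; prints shift cm in tool axes and turn deg about tool z"""
    s=ctrl.sense(); R=Ro.from_quat(np.roll(s['ee_rot'],-1)).as_matrix()
    cur=np.degrees(np.arctan2(R[1,1],R[0,1])); d=R.T@(np.array(p)-s['eef_pos'])/10
    t=0 if yaw is None else -(((yaw-cur)+90)%180-90)
    print('shift',d.round(2),'turn',round(t,1),'cur yaw',round(cur,1),'tilt x,y,z',R[:,2].round(3))
E
python3 - <<'E'
from h import *
c=dict(np.load('pics/top1.png.npz'))
print(ray(c,165,233,5)[:2],ray(c,162,232.5,34)[:2],'ramekin',ray(c,487,261,36)[:2])
tgt((631,-130,231),6.2); tgt((631,-130,80),6.2)
E
```

```text
[582.69860487 313.30735673] [581.25357486 311.96485365] ramekin [ 514.72725237 -354.64053163]
shift [-6.375e+01 -4.313e+01  1.000e-02] turn 63.8 cur yaw 70.0 tilt x,y,z [-0.001 -0.001 -1.   ]
shift [-63.75 -43.11  15.11] turn 63.8 cur yaw 70.0 tilt x,y,z [-0.001 -0.001 -1.   ]
```

Request:
step_arm:
  increments:
    - [[-64,-43,0],[0,0,64],100]
    - [[-64,-43,0],[0,0,64],100]
    - [[-64,-43,0],[0,0,64],100]
    - [[-64,-43,0],[0,0,64],100]
    - [[-64,-43,0],[0,0,64],100]
    - [[-64,-43,0],[0,0,64],100]
    - [[-64,-43,0],[0,0,64],100]
    - [[-64,-43,0],[0,0,64],100]

```text
time_s: 1.1
eef_pos: [475.0, 87.6, 231.2]
ee_rot: [-0.0, 0.669, 0.743, 0.0]
force: [0.5, 1.3, 0.3]
grip_width: 0.997
grip_force: 0.0
```

```bash
python3 - <<'E'
from h import *
tgt((631,-130,60),6.2); print(ctrl.sense()['eef_pos'])
E
```

```text
shift [-23.27  13.25  17.11] turn -0.2 cur yaw 6.0 tilt x,y,z [-0.  0. -1.]
[474.98853464  87.57298819 231.18929272]
```

Request:
step_arm:
  increments:
    - [[-23.3,13.2,0],[0,0,0],100]
    - [[-23.3,13.2,0],[0,0,0],100]
    - [[-23.3,13.2,0],[0,0,0],100]
    - [[-23.3,13.2,0],[0,0,0],100]
    - [[-23.3,13.2,17],[0,0,0],100]
    - [[-23.3,13.2,17],[0,0,0],100]
    - [[-23.3,13.2,17],[0,0,0],100]
    - [[-23.3,13.2,17],[0,0,0],100]

```text
time_s: 2.1
eef_pos: [628.0, -127.9, 57.8]
ee_rot: [-0.004, 0.669, 0.743, -0.001]
force: [0.1, -0.5, 1.7]
grip_width: 0.999
grip_force: 0.0
```

```bash
python3 - <<'E'
from h import *
c=cap('wrist','wr1.png'); print(np.round(c['extrinsics'],3).tolist(),c['fx'])
tgt((631,-130,60),6.2); print(ctrl.sense()['eef_pos'])
for p in [(628.2,-103.1,18),(631,-130,0),(529.9,-113.3,18),(727,-91.9,18)]: print(proj(c,p))
E
```

```text
[[0.995, 0.1, 0.027, 619.783], [0.103, -0.942, -0.32, -44.368], [-0.007, 0.321, -0.947, 199.71], [0.0, 0.0, 0.0, 1.0]] 355.7363747672006
shift [-0.19  0.12  0.11] turn -0.2 cur yaw 6.0 tilt x,y,z [-0.002  0.001 -1.   ]
[ 629.58436026 -128.25319988   61.06245017]
(np.float64(324.7664194474013), np.float64(234.9382954554418))
(np.float64(324.189216682618), np.float64(267.9601459421972))
(np.float64(141.41087150910104), np.float64(234.50217672474693))
(np.float64(510.8150653008972), np.float64(233.70337038917677))
```

View pics/wr1.png

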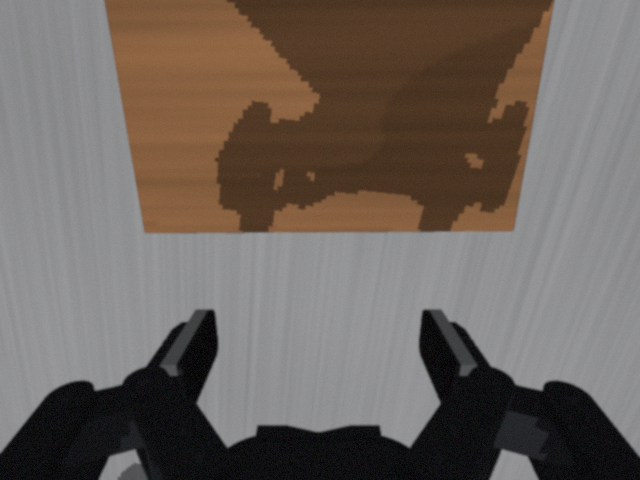

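The wrist view shows the board's rear edge at row 233, columns 145–515. The open fingertips are at (206,310) and (430,310), about 14 mm above the TCP height. I'll go down behind the board with the TCP at about z = -5, which puts the tips about 8 mm above the table.

Request:
step_arm:
  increments:
    - [[0,0,3],[0,0,0],100]
    - [[0,0,5.5],[0,0,0],100]
    - [[0,0,5.8],[0,0,0],100]
    - [[0,0,6.1],[0,0,0],100]
    - [[0,0,6.4],[0,0,0],100]
    - [[0,0,6.4],[0,0,0],100]
    - [[0,0,6.4],[0,0,0],100]

```text
time_s: 3.02
eef_pos: [630.0, -128.5, -2.3]
ee_rot: [0.0, 0.669, 0.743, 0.0]
force: [-0.2, 0.1, -0.7]
grip_width: 1.003
grip_force: 0.0
```

```bash
python3 - <<'E'
from h import *
s=ctrl.sense();print(s['eef_pos'],s['force'])
# final TCP: fixed centre-180*y-11
th=np.radians(13.48); y=np.array([-np.sin(th),np.cos(th)]); x=np.array([np.cos(th),np.sin(th)]); F=np.array([586.5,115.7])
for b in (230,220,191,186): print(b,end=' '); p=F-b*y-1*x; tgt((p[0],p[1],-4),13.48)
E
```

```text
[ 630.04297571 -128.46150832   -2.29235432] [-0.18371478  0.09057621 -0.72007927]
230 shift [1.92 1.12 0.17] turn -7.5 cur yaw 6.0 tilt x,y,z [ 0.001 -0.    -1.   ]
220 shift [2.91 0.99 0.17] turn -7.5 cur yaw 6.0 tilt x,y,z [ 0.001 -0.    -1.   ]
191 shift [5.79 0.61 0.17] turn -7.5 cur yaw 6.0 tilt x,y,z [ 0.001 -0.    -1.   ]
186 shift [6.28 0.55 0.17] turn -7.5 cur yaw 6.0 tilt x,y,z [ 0.001 -0.    -1.   ]
```

Request:
step_arm:
  increments:
    - [[0.9,0,0.2],[0,0,0],100]
    - [[1.6,0,0.2],[0,0,0],100]
    - [[2.3,0.1,0.2],[0,0,-1.5],100]
    - [[3.0,0.2,0.2],[0,0,-3],100]
    - [[3.6,0.3,0.2],[0,0,-4.5],100]
    - [[4.2,0.4,0.2],[0,0,-6],100]
    - [[4.7,0.5,0.2],[0,0,-7.5],100]
    - [[5.1,0.5,0.2],[0,0,-7.5],100]

```text
time_s: 4.03
eef_pos: [629.5, -76.9, -4.7]
ee_rot: [0.0, 0.619, 0.786, -0.0]
force: [0.2, -2.0, -1.4]
grip_width: 1.003
grip_force: 0.6
```

```bash
cat > seam.py <<'E'
from h import *
import sys
c=cap('top',sys.argv[1]); im=c['img']; hsv=cv2.cvtColor(im,cv2.COLOR_RGB2HSV)
th=np.radians(13.48); y=np.array([-np.sin(th),np.cos(th)]); x=np.array([np.cos(th),np.sin(th)]); F=np.array([586.5,115.7])
for a in (-90,-60,-30,30,60,90):   # wood mask across the seam: sample along -y
    row=[]
    for b in np.arange(-45,-95,-1):
        p=F+a*x+b*y; u,v=proj(c,(p[0],p[1],19)); row.append(hsv[int(round(v)),int(round(u))])
    row=np.array(row); bad=np.where((row[:,1]<80))[0]
    print(a,'non-wood from',(-45-bad[[0,-1]]).tolist() if len(bad) else None,'minV',row[:,2].min(), len(bad))
cv2.imwrite('pics/crop_'+sys.argv[1],cv2.resize(im[150:300,200:400,::-1],None,fx=4,fy=4,interpolation=cv2.INTER_CUBIC))
s=ctrl.sense();print(s['eef_pos'],s['force'])
E
python3 seam.py t2.png
```

```text
-90 non-wood from [-61, -94] minV 82 31
-60 non-wood from [-60, -94] minV 78 18
-30 non-wood from [-61, -67] minV 91 7
30 non-wood from [-61, -68] minV 91 8
60 non-wood from [-60, -67] minV 93 8
90 non-wood from [-61, -68] minV 95 8
[629.47172082 -76.47659617  -4.67392273] [-0.37320105 -0.33731702  0.04894658]
```

View pics/crop_t2.png

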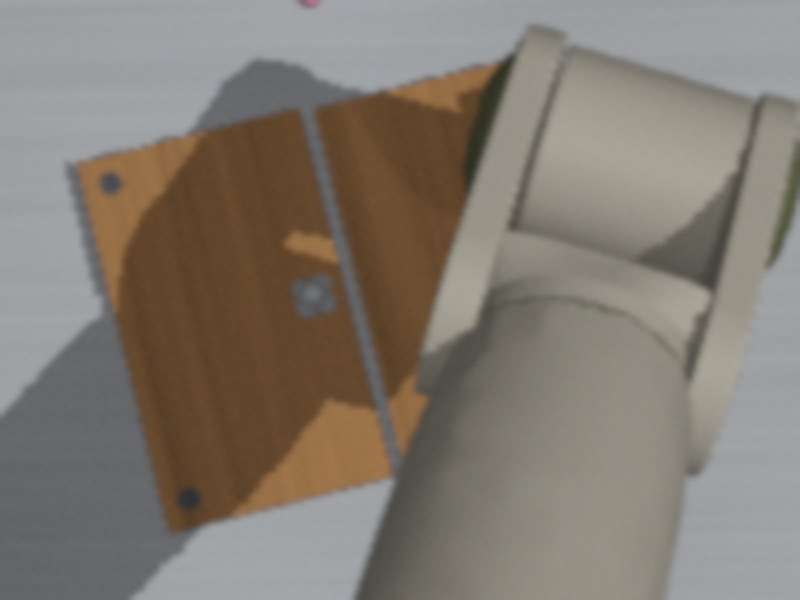

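The crop shows the boards parallel, with an even gap of about 7 mm left from (310,110) to (390,470). I'll push the rest slowly and watch the force.

Request:
step_arm:
  increments:
    - [[0.2,0,0],[0,0,0],100]
    - [[0.4,0,0],[0,0,0],100]
    - [[0.5,0,0],[0,0,0],100]
    - [[0.6,0,0],[0,0,0],100]
    - [[0.6,0,0],[0,0,0],100]

```text
time_s: 4.7
eef_pos: [628.1, -71.2, -4.7]
ee_rot: [-0.0, 0.619, 0.785, 0.0]
force: [0.3, -0.5, -0.3]
grip_width: 1.0
grip_force: 0.3
```

Request:
step_arm:
  increments:
    - [[0.1,0,0],[0,0,0],100]
    - [[0.1,0,0],[0,0,0],100]

```text
time_s: 4.95
eef_pos: [628.1, -70.6, -4.6]
ee_rot: [0.0, 0.619, 0.785, 0.0]
force: [1.0, -3.2, -0.6]
grip_width: 0.993
grip_force: 1.6
```

```bash
python3 seam.py t3.png
```

```text
-90 non-wood from [-63, -94] minV 82 32
-60 non-wood from [-77, -94] minV 79 18
-30 non-wood from [-89, -94] minV 89 6
30 non-wood from None minV 88 0
60 non-wood from None minV 91 0
90 non-wood from None minV 89 0
[628.07403399 -70.554565    -4.62717381] [ 1.97970833 -3.01041144 -0.79677473]
```

Request:
step_arm:
  increments:
    - [[0.1,0,0],[0,0,0],100]
    - [[0.1,0,0],[0,0,0],100]

```text
time_s: 5.25
eef_pos: [628.2, -70.4, -4.4]
ee_rot: [0.001, 0.619, 0.786, -0.0]
force: [2.5, -7.6, -1.7]
grip_width: 1.002
grip_force: 3.8
```

Request:
step_arm:
  increments:
    - [[0.1,0,0],[0,0,0],100]
    - [[0.1,0,0],[0,0,0],100]

```text
time_s: 5.5
eef_pos: [628.2, -70.3, -4.2]
ee_rot: [0.002, 0.619, 0.786, -0.001]
force: [3.3, -11.1, -1.7]
grip_width: 0.998
grip_force: 5.9
```

```bash
python3 seam.py t4.png; python3 -c "
from h import *
print(ctrl.sense()['wrist_torque'])"
```

```text
-90 non-wood from [-63, -94] minV 81 32
-60 non-wood from [-76, -94] minV 78 19
-30 non-wood from [-87, -94] minV 89 8
30 non-wood from None minV 88 0
60 non-wood from None minV 92 0
90 non-wood from None minV 91 0
[628.22525129 -70.35806042  -4.24639063] [  3.39962196 -11.03592834  -1.19717793]
[-1.73894172 -0.54589667  0.38983318]
```

Request:
step_arm:
  increments:
    - [[-0.4,0,0],[0,0,0],100]
    - [[-2,0,0],[0,0,0],100]
    - [[-2,0,-4],[0,0,0],100]
    - [[-2,0,-10],[0,0,0],100]
    - [[-2,0,-16],[0,0,0],100]
    - [[-2,0,-16],[0,0,0],100]

```text
time_s: 6.3
eef_pos: [634.0, -88.9, 160.6]
ee_rot: [0.004, 0.619, 0.785, 0.002]
force: [-0.5, -1.1, -0.1]
grip_width: 1.002
grip_force: 0.0
```

```bash
python3 - <<'E'
from h import *
print(ctrl.sense()['eef_pos']);tgt((582,312.7,155),13.5)
E
```

```text
[634.01288687 -88.93962206 160.59253395]
shift [40.27  4.32  0.41] turn 0.0 cur yaw 13.5 tilt x,y,z [ 0.009 -0.003 -1.   ]
```

Request:
step_arm:
  increments:
    - [[40,4.3,0],[0,0,0],75]
    - [[40,4.3,0],[0,0,0],75]
    - [[40,4.3,0],[0,0,0],75]
    - [[40,4.3,0],[0,0,0],75]
    - [[40,4.3,0],[0,0,0],75]
    - [[40,4.3,0],[0,0,0],75]
    - [[40,4.3,0],[0,0,0],75]
    - [[40,4.3,0],[0,0,0],75]

```text
time_s: 7.3
eef_pos: [579.6, 312.4, 153.9]
ee_rot: [-0.001, 0.618, 0.786, -0.001]
force: [0.8, -0.4, -0.1]
grip_width: 0.751
grip_force: 0.0
```

```bash
python3 - <<'E'
from h import *
import subprocess
subprocess.run(['python3','seam.py','t5.png'])
c=cap('wrist','wr2.png'); 
print(ctrl.sense()['eef_pos'],proj(c,(582,312.7,34)),proj(c,(582,312.7,0)))
tgt((582,312.7,50),13.5)
a=cv2.imread('pics/wr2.png');b=cv2.imread('pics/crop_t5.png'); b=cv2.resize(b,(400,300))
o=np.zeros((300,800,3),np.uint8);o[:,:400]=cv2.resize(a,(400,300));o[:,400:]=b;cv2.imwrite('pics/m1.png',o)
E
```

```text
-90 non-wood from None minV 133 0
-60 non-wood from None minV 132 0
-30 non-wood from None minV 130 0
30 non-wood from None minV 128 0
60 non-wood from None minV 132 0
90 non-wood from None minV 130 0
[580.12777425 311.02479476 154.10805065] [ 0.30517868 -0.35160752 -0.08587541]
this script no longer has the robotException ignored in: <_io.TextIOWrapper mode='rw' encoding='UTF-8'>
Traceback (most recent call last):
BrokenPipeError: [Errno 32] Broken pipe
```

```bash
python3 - <<'E'
from h import *
c=cap('wrist','wr2.png'); 
print(ctrl.sense()['eef_pos'],proj(c,(582,312.7,34)),proj(c,(582,312.7,0)))
tgt((582,312.7,50),13.5)
a=cv2.imread('pics/wr2.png');b=cv2.imread('pics/crop_t5.png'); b=cv2.resize(b,(400,300))
o=np.zeros((300,800,3),np.uint8);o[:,:400]=cv2.resize(a,(400,300));o[:,400:]=b;cv2.imwrite('pics/m1.png',o)
E
```

```text
[580.49212865 310.173943   154.3547922 ] (np.float64(321.92144256480873), np.float64(231.02968006971102)) (np.float64(321.613833791461), np.float64(219.06587289485967))
shift [ 0.21  0.22 10.44] turn -0.0 cur yaw 13.5 tilt x,y,z [-0.001 -0.001 -1.   ]
```

View pics/m1.png

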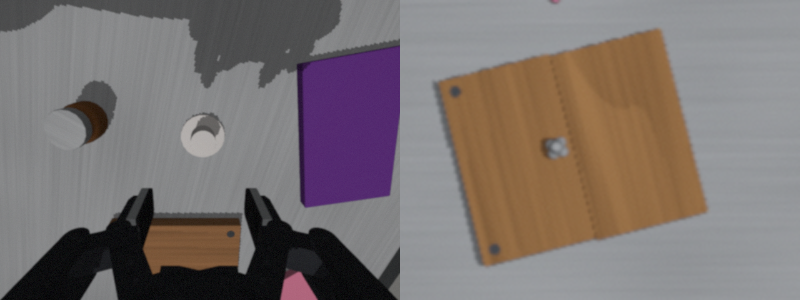

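The right half shows the seam closed along its whole length. The left half shows the cap brim at about (202,135), which is (323,216) full size, close to the predicted spot. I'll measure it properly.

```bash
cat > meas.py <<'E'
from h import *
def capmeas(c,rows=(120,300),cols=(240,400)):
    hsv=cv2.cvtColor(c['img'],cv2.COLOR_RGB2HSV); m=cv2.inRange(hsv,(0,0,170),(180,45,255)); M=np.zeros_like(m); M[rows[0]:rows[1],cols[0]:cols[1]]=m[rows[0]:rows[1],cols[0]:cols[1]]
    k=max(cv2.findContours(M,0,2)[0],key=cv2.contourArea); h=cv2.convexHull(k); e=cv2.fitEllipse(h); return e,cv2.boundingRect(k)
E
python3 - <<'E'
from meas import *
c=dict(np.load('pics/wr2.png.npz')); e,b=capmeas(c); print(e,b)
P=ray(c,*e[0],5); print(P, 'r',np.linalg.norm(ray(c,e[0][0]+e[1][1]/2,e[0][1],5)-P))
t=dict(np.load('pics/top1.png.npz'))
tgt((P[0],P[1],60),13.5)
E
```

```text
((323.5240173339844, 217.83319091796875), (64.49847412109375, 67.4093246459961), 90.2289047241211) (290, 186, 68, 65)
[582.9483818  315.49023059   5.        ] r 28.521650577704182
shift [0.46 0.38 9.43] turn -0.0 cur yaw 13.5 tilt x,y,z [-0.001 -0.001 -1.   ]
```

Request:
step_arm:
  increments:
    - [[0.4,0.3,4],[0,0,0],75]
    - [[0.4,0.3,9],[0,0,0],75]
    - [[0.4,0.3,12],[0,0,0],75]
    - [[0.4,0.3,14],[0,0,0],75]
    - [[0.4,0.3,14.8],[0,0,0],75]
    - [[0.4,0.3,14.8],[0,0,0],75]
    - [[0.4,0.3,14.8],[0,0,0],75]

```text
time_s: 8.28
eef_pos: [583.0, 315.9, 8.6]
ee_rot: [0.001, 0.619, 0.785, 0.001]
force: [0.8, 0.6, -0.7]
grip_width: 0.749
grip_force: 0.0
```

```bash
python3 - <<'E'
from h import *
c=cap('wrist','wr3.png'); s=ctrl.sense();print(s['eef_pos'],s['force'])
tgt((583,314.5,6),13.5)
E
```

```text
[582.96780267 315.88157662   8.51368941] [ 0.00564298 -0.08212657  0.89464423]
shift [-0.14 -0.03  0.25] turn 0.0 cur yaw 13.5 tilt x,y,z [ 0.002  0.001 -1.   ]
```

View pics/wr3.png

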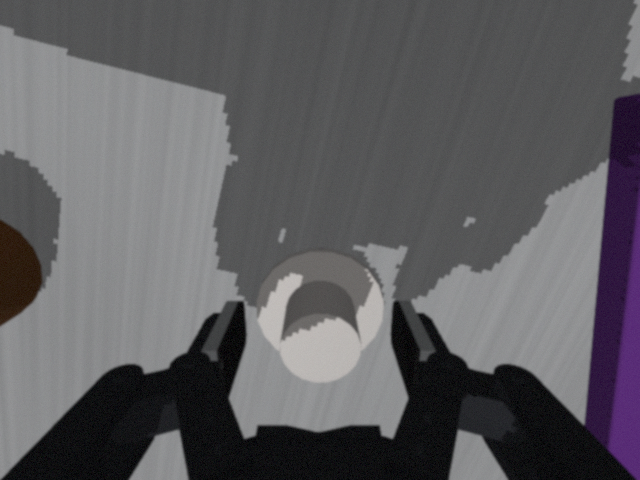

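The crown top is at about (320,343), centred between the fingers, and the brim is at about (320,314). I'll check the fore-aft position by ray.

```bash
python3 - <<'E'
from h import *
c=dict(np.load('pics/wr3.png.npz'))
P=ray(c,320,345,34);Q=ray(c,320,316,5); print(P,Q); tgt((P[0],P[1],6),13.5)
E
```

```text
[582.92200499 317.40312531  34.        ] [584.23095946 312.80224849   5.        ]
shift [0.15 0.03 0.25] turn 0.0 cur yaw 13.5 tilt x,y,z [ 0.002  0.001 -1.   ]
```

Request:
step_arm:
  increments:
    - [[0,0,0.25],[0,0,0],75]
    - [[0,0,0.25],[0,0,0],0]
    - [[0,0,0.25],[0,0,0],0]
    - [[0,0,0.25],[0,0,0],0]
    - [[0,0,0.25],[0,0,0],0]
    - [[0,0,0.25],[0,0,0],0]
    - [[0,0,0.25],[0,0,0],0]
  squeeze: 60

```text
time_s: 9.2
eef_pos: [582.6, 315.8, 5.2]
ee_rot: [0.0, 0.619, 0.785, 0.0]
force: [-0.1, 0.4, 6.1]
grip_width: 0.361
grip_force: 59.7
```

Request:
step_arm:
  increments:
    - [[0,0,-3],[0,0,0],0]
    - [[0,0,-7],[0,0,0],0]
    - [[0,0,-10],[0,0,0],0]
    - [[0,0,-10],[0,0,0],0]

```text
time_s: 9.7
eef_pos: [583.1, 315.9, 106.5]
ee_rot: [0.001, 0.619, 0.785, 0.001]
force: [-0.3, -0.1, -1.4]
grip_width: 0.358
grip_force: 59.4
```

```bash
python3 - <<'E'
from h import *
c=cap('wrist','wr4.png'); s=ctrl.sense();print(s['eef_pos'],s['force'],s['grip_width'],s['grip_force'])
t=dict(np.load('pics/top1.png.npz'))
# stud from wrist
c5=dict(np.load('pics/t5.png.npz')); im=c5['img']; hsv=cv2.cvtColor(im,cv2.COLOR_RGB2HSV)
m=np.zeros(hsv.shape[:2],np.uint8); m[212:236,265:292]=(hsv[212:236,265:292,1]<80)*255
k=max(cv2.findContours(m,0,2)[0],key=cv2.contourArea); M=cv2.moments(k); u,v=M['m10']/M['m00'],M['m01']/M['m00']
print(u,v,ray(c5,u,v,34)[:2]); tgt((597,73,100),13.5)
E
```

```text
[582.26522463 315.65052907 104.44277772] [-0.82627083  0.652889   -1.85381523] 0.35976878395272394 59.43897474557161
278.1138211382114 223.6768292682927 [596.67861577  72.50318915]
shift [-23.94  -4.24   0.44] turn 0.0 cur yaw 13.5 tilt x,y,z [-0. -0. -1.]
```

View pics/wr4.png

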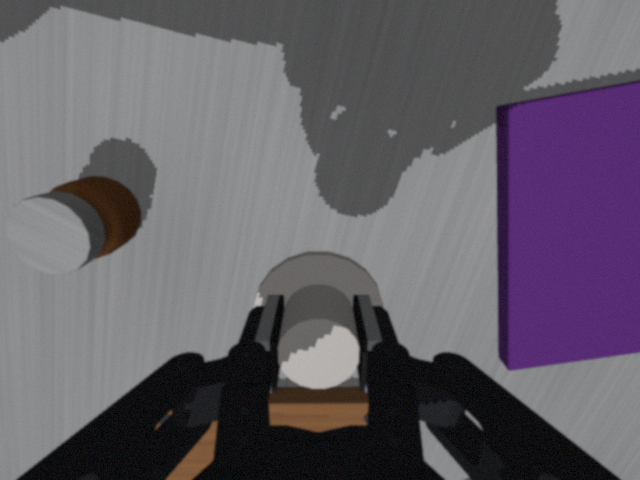

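The cap is held upright, with the crown top at (319,349) and the brim's top edge at (320,252). Next I'll work out its offset from the TCP.

```bash
python3 - <<'E'
from h import *
c=dict(np.load('pics/wr4.png.npz')); s=ctrl.sense(); R=Ro.from_quat(np.roll(s['ee_rot'],-1)).as_matrix(); T=s['eef_pos']
f=lambda u,v,dz:(R.T@(ray(c,u,v,T[2]+dz)-T)).round(1)
print('top ctr',f(319,353,29),'crown bottom edge',f(319,388,29),'brim far edge',f(320,252,0),f(256,310,0),f(383,310,0))
hsv=cv2.cvtColor(c['img'],cv2.COLOR_RGB2HSV); print(hsv[310:400:4,319,2])
# expected for offset 0
for p in ((0,0,-29),(30,0,0),(-16,0,-29),(16,0,-29)): print(p,proj(c,T+R@np.array(p,float)))
E
```

```text
top ctr [ -0.9   0.7 -29. ] crown bottom edge [-17.4   0.7 -29. ] brim far edge [29.4  1.3 -0. ] [  1. -28.   0.] [ 0.8 30.2 -0. ]
[ 78  80  85 103 107 101 104 146 185 181 183 182 179 180 181 183 183 183
 182 179  67  63  59]
(0, 0, -29) (np.float64(317.13023661421886), np.float64(351.06766774689714))
(30, 0, 0) (np.float64(316.9690611442218), np.float64(250.64300127754268))
(-16, 0, -29) (np.float64(317.2057263371105), np.float64(385.11578996816945))
(16, 0, -29) (np.float64(317.0487503486131), np.float64(314.3149254607829))
```

Request:
step_arm:
  increments:
    - [[-23.9,-4.2,0],[0,0,0],0]
    - [[-23.9,-4.2,0],[0,0,0],0]
    - [[-23.9,-4.2,0],[0,0,0],0]
    - [[-23.9,-4.2,0],[0,0,0],0]
    - [[-23.9,-4.2,2],[0,0,0],0]
    - [[-23.9,-4.2,3],[0,0,0],0]
    - [[-23.9,-4.2,3],[0,0,0],0]
    - [[-23.9,-4.2,3],[0,0,0],0]

```text
time_s: 10.75
eef_pos: [597.5, 74.2, 74.9]
ee_rot: [0.0, 0.619, 0.786, 0.0]
force: [0.1, -0.0, -1.0]
grip_width: 0.361
grip_force: 59.5
```

```bash
python3 - <<'E'
from h import *
c=cap('scene','sc2.png'); s=ctrl.sense();print(s['eef_pos'],s['force'],s['grip_width'],s['grip_force'])
tgt((597,73.5,50),13.5)
u,v=proj(c,(597,73,44)); print(u,v,'stud foot',proj(c,(597,73,20)),'brim ctr',proj(c,s['eef_pos']-[0,0,5]))
u,v=int(u),int(v)
cv2.imwrite('pics/crop_sc2.png',cv2.resize(c['img'][v-60:v+40,u-65:u+65,::-1],None,fx=6,fy=6,interpolation=cv2.INTER_CUBIC)); print(u-65,v-60)
E
```

```text
[597.57459129  74.10087581  75.20759205] [ 0.54775536 -0.52329582  0.00983111] 0.36265482255290293 59.463033713400364
shift [-0.04 -0.07  2.52] turn 0.1 cur yaw 13.6 tilt x,y,z [ 0.001 -0.    -1.   ]
337.55016907587145 276.9747806900497 stud foot (np.float64(337.54338279849), np.float64(282.9602490707506)) brim ctr (np.float64(337.70956810937895), np.float64(270.6232032304777))
272 216
```

View pics/crop_sc2.png

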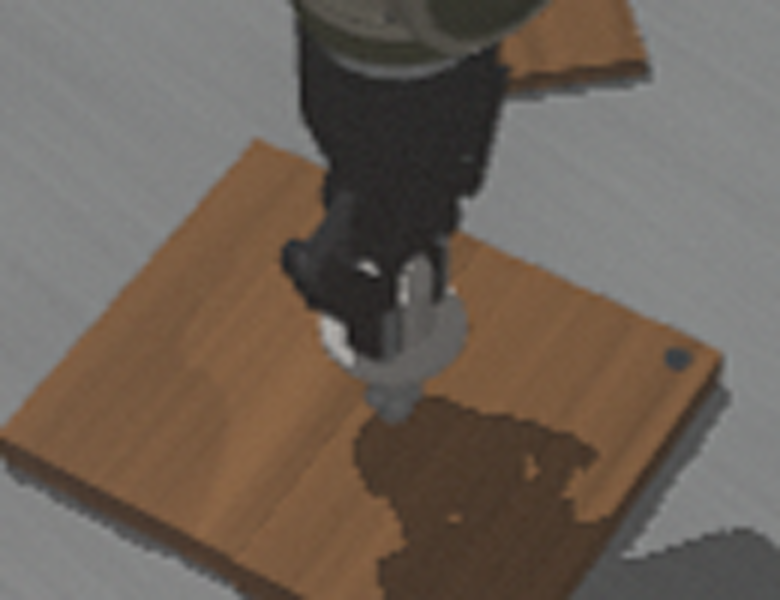

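The stud at (393,395) sits directly below the brim centre at (393,340), so they line up. Going down.

Request:
step_arm:
  increments:
    - [[0,0,1],[0,0,0],0]
    - [[0,0,2],[0,0,0],0]
    - [[0,0,2.5],[0,0,0],0]
    - [[0,0,2.8],[0,0,0],0]
    - [[0,0,3.1],[0,0,0],0]
    - [[0,0,3.1],[0,0,0],0]

```text
time_s: 11.55
eef_pos: [597.4, 73.5, 43.7]
ee_rot: [-0.0, 0.619, 0.785, -0.0]
force: [0.3, 0.5, -0.8]
grip_width: 0.364
grip_force: 59.5
```

Request:
step_arm:
  increments:
    - [[0,0,0.2],[0,0,0],0]
    - [[0,0,0.4],[0,0,0],0]
    - [[0,0,0.6],[0,0,0],0]
    - [[0,0,0.7],[0,0,0],0]

```text
time_s: 12.05
eef_pos: [598.6, 74.3, 38.3]
ee_rot: [0.001, 0.619, 0.785, 0.002]
force: [0.6, 4.3, 10.3]
grip_width: 0.361
grip_force: 60.6
```

Request:
step_arm:
  increments:
    - [[0,0,0.2],[0,0,0],0]
    - [[0,0,0.3],[0,0,0],0]

```text
time_s: 12.3
eef_pos: [598.3, 74.3, 34.7]
ee_rot: [0.001, 0.619, 0.785, 0.001]
force: [2.9, 6.0, 2.9]
grip_width: 0.36
grip_force: 59.9
```

Request:
step_arm:
  increments:
    - [[0,0,0.2],[0,0,0],0]
    - [[0,0,0.3],[0,0,0],0]

```text
time_s: 12.55
eef_pos: [598.0, 74.3, 31.1]
ee_rot: [0.0, 0.619, 0.785, 0.001]
force: [2.2, 4.8, -0.1]
grip_width: 0.36
grip_force: 59.7
```

Request:
step_arm:
  increments:
    - [[0.05,0,0.2],[0,0,0],0]
    - [[0.05,0,0.4],[0,0,0],0]
    - [[0.05,0,0.5],[0,0,0],0]

```text
time_s: 12.92
eef_pos: [597.4, 74.3, 25.7]
ee_rot: [0.0, 0.619, 0.785, 0.0]
force: [2.1, 3.5, 0.2]
grip_width: 0.36
grip_force: 60.1
```

Request:
step_arm:
  increments:
    - [[0,0,0.1],[0,0,0],0]
    - [[0,0,0.2],[0,0,0],0]
    - [[0,0,0.2],[0,0,0],0]

```text
time_s: 13.3
eef_pos: [597.4, 74.2, 25.1]
ee_rot: [0.0, 0.619, 0.785, 0.0]
force: [-3.2, 4.1, 10.6]
grip_width: 0.36
grip_force: 61.3
```

Force is building at z ≈ 25, so the brim has met the board. I'll press a little more, then verify.

Request:
step_arm:
  increments:
    - [[0,0,0.1],[0,0,0],0]
    - [[0,0,0.1],[0,0,0],0]
    - [[0,0,0.1],[0,0,0],0]

```text
time_s: 13.68
eef_pos: [597.5, 74.2, 25.1]
ee_rot: [0.0, 0.619, 0.785, 0.0]
force: [-5.5, 4.6, 19.3]
grip_width: 0.365
grip_force: 62.2
```

```bash
python3 - <<'E'
from h import *
c=cap('scene','sc3.png'); d=cap('top','t6.png'); s=ctrl.sense();print(s['eef_pos'],s['force'],s['grip_width'],s['grip_force'],s['wrist_torque'])
a=cv2.resize(c['img'][225:315,250:370,::-1],(400,300),interpolation=cv2.INTER_CUBIC); b=cv2.resize(d['img'][150:285,210:390,::-1],(400,300),interpolation=cv2.INTER_CUBIC)
cv2.imwrite('pics/m2.png',np.hstack([a,b]))
E
```

```text
[597.47322165  74.24902242  25.07698113] [-7.18645316  3.78435172 18.47913374] 0.35929997694265126 62.23596431314945 [ 0.59200523  1.22830007 -0.02922223]
```

View pics/m2.png

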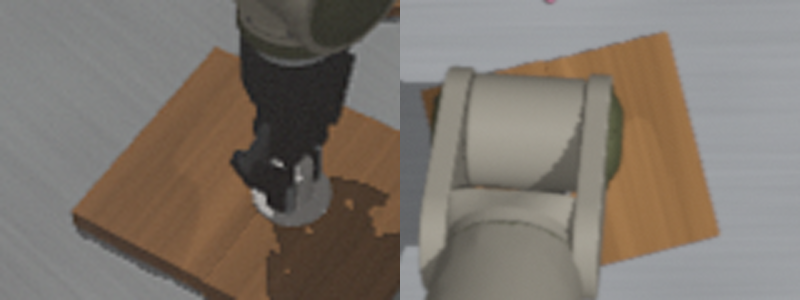

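The left half shows the brim flat on the board around (290,205), and the right half shows the loose board still tight against the fixed one. The cap is being pressed with about 19 N and gripped with 62 N, so I'm handing in.

```bash
python3 -c "
from rig import ctrl
print(ctrl.finish_job())"
```

```text
the job is handed in; nothing more can be done
None
```

I closed the seam along its whole length, clicked the cap onto the stud and pressed its brim down onto the board, then handed the job in at about 14 s with the gripper still holding it down at about 19 N.

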